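# Seat the inspection mirror in its three-point mount

### The arm

A 6-joint arm with a two-finger parallel gripper is mounted at the origin on a cart in front of the work surface, level with it; the furniture and walls round the work are solid. World frame = base frame: x ahead of the robot, y to its left, z up, the work surface at z = 0. Lengths are in m, angles in rad, forces in N, time in s.
With the tool pointing down it reaches from about 0.375 to 0.9 m from the base axis. Payload 3.1 kg.
Tool frame: the origin (TCP) lies at the very end of the fingers, on their centre line; the grasp point (between the pads) lies 19 mm behind it; z points along the fingers, y is the line along which they close (so a half turn about z gives the same grasp; the last joint's range is limited). The gripper opens to 85 mm and grips with 20 to 120 N. Pads are 22 mm wide; open, the fingers measure 114 mm over their backs; the gripper's body (76 mm by 85 mm) begins 54 mm behind the grasp point. The pads swing forward as they close: fully open they stand 13 mm farther back than shut.
Start: joints at [1.143, 0.527, 1.433, -0, 1.181, -0.178], TCP at [0.154, 0.606, 0.231] pointing down, gripper open.
Joint ranges: [-3.08, 3.08], [-0.75, 2.2], [0.22, 2.44], [-1.43, 4.57], [0, 2.65], [-2.85, 2.85]. Speed limits (rad/s): [2.79, 2.79, 3.14, 3.14, 3.14, 3.14].

### API

Orientations are given as a unit quaternion [x, y, z, w].
In Python, from station import manip gives the robot as it stands.
- The arm moves only by the shell command python3 -m handwheel 'ROWS' [FORCE]. ROWS is JSON, a list of rows, each a list of 7 numbers: the shift along the world's x, y, z in mm, then the turn, a rotation vector about the world's x, y, z in degrees, then the opening, from 0 (shut) to 1 (fully open). A call has exactly 10 rows; each row shifts and turns the commanded pose from where the row before left it; what a row does not reach is not made up. A row lasts 1/8 s, in which the tool goes at most 62.5 mm and 10.7 degrees, less where a joint would pass 70% of its speed; a pose out of reach is approached as far as the arm can. A call is refused whole if a number of a shift passes 62.5 or a number of a turn 10.7, either way. A call with a gripper value outside its range is refused whole. The fingers move at their own pace and stop on an object; FORCE is the grip in N (left out, the last holds). Time passes only in rows, so rows that do not move let the fingers close, or fill a call up. It gives the time, the measured TCP pose, the force, the opening and the grip force at its end, in the units of the state.
- manip.sense(): the state, without advancing time (a new reading comes with each control period).
- manip.snapshot(name): name is "side" or "top" or "wrist"; returns the picture (420x560x3 uint8, red, green, blue); there is no depth.
- manip.get_calibration(name): a dict with "K" (3x3 intrinsics, pixels), "k1" (the pictures are not rectified: a ray, as slopes to the right and down, at radius r is drawn at 1 + k1 r^2 times it, then the intrinsics apply), "rvec" (rotation vector, rad) and "tvec" (3), from world to camera coordinates, as OpenCV has them. Camera axes: x right, y down, z forward; pixel columns grow to the right and rows downward; lengths in m; the calibration is good to about 2 mm. A picture is of the moment at which its call begins: read the wrist's pose just before it. get_calibration takes no time and is no camera call; for the wrist camera it gives the pose at the moment of the call.
- manip.sign_off(): hands the job in; it is judged then, once.
The state is a dict: "t": time; "q": joint angles; "qd": joint speeds; "tau": joint torques, N m; "tcp_pos": TCP position; "tool_rot": TCP orientation; "force": force on the tool from outside, world axes, zero at the start; "ft_torque": the same for the moment, N m; "finger_gap": opening from 0.0 (shut) to 1.0 (fully open); "gripper_force": force on a finger pad.
Only numpy, scipy, OpenCV 4.12 (cv2) and the standard library are available. Lean on these libraries where they do the work, as an engineer would, in place of code of your own. Each camera call takes 0.05 s, during which the arm holds its last target. There are 200 camera calls.

### The job

Lift the mirror block out of its wooden cradle by its two ends, set it down flat on the bench and let go, then take it again by its long sides and seat it in the steel three-point mount: down flat on the deck, bearing against both screw ends and held there by the sprung plunger, so that it cannot rock. Keep it level throughout and press it home gently, do not touch its glass face, and leave the jar, the loupe and the wooden file block alone.

Things in the scene. Friction and masses are not known exactly. Their poses are not given: they have to be found in the camera images.
- mirror: Aluminium mirror block 60 (x) x 44 (y) x 28 (z) mm, about 0.28 kg, glass face on top. Origin: centre of its underside; x along its length, z up. The lower edges of its two ends are bevelled 4 x 4 mm, otherwise square. Either end may face the screws. It starts in the cradle, x along the cradle's x within 0.02 rad, underside 14 mm above the bench.
- mirror_glass: The mirror's polished face, 52 x 36 x 3 mm, let into the top of the block inside a 4 mm aluminium rim; origin: centre of the glass's underside, 24 mm above the block's underside. Fingers must not touch it.
- cradle: Fixed wooden cradle; origin: centre of its underside, on the bench. Cheeks along the block's long sides (y = +-24 to 33 mm, 56 mm long in x, 44 mm high): the block can be taken only by its ends (x = +-30 mm), where it overhangs the 14 mm high floor (which reaches to x = +-23 mm).
- mount: Fixed dark-steel base plate, 176 x 70 x 8 mm, of the mirror mount; origin: centre of its underside, on the bench; x along its length, +x towards the screws. On it stands the grey carriage, 60 mm wide, that carries deck, screws and plunger: square to the plate and on its middle line, but clamped anywhere up to 19 mm to either side of the middle along x. Not measured: feel or look for it.
- plate_top (a point): Middle of the base plate's top. The carriage's deck is a pedestal 44 (x) x 32 (y) mm with nylon strips on top, 30 mm above the bench (22 above this point); the seated block's underside rests there, its length along x, its middle within 6 mm of the plate's y = 0. Nothing stands beside the deck in y: fingers may go down there to 10 mm above the bench.
- plate_rear (a point): Middle of the plate's rear (+x) end, on its top. Carriage fence: 45 to 57 mm behind the deck's middle, 60 mm high. Through it at y = +16 and -16 mm, 50 mm above the bench, come two screws with round nylon tips (radius 4 mm) that end 30.5 to 33 mm behind the deck's middle, each set anew every time. Friction can leave the block on one tip: push each side of its front end in turn, 5 to 8 N.
- plate_front (a point): Middle of the plate's front (-x) end, on its top. Plunger nose at y = 0, 36 mm above the bench: round, radius 5 mm, ends 25 mm before the deck's middle when free; housing 41 to 65 mm before it, 43 mm high. A block with its underside 44 to 45 mm above the bench clears both and still meets the screw tips with its square end. Lowered some mm off along x it can land on nose or tips.
- plunger (a joint): Travel of the sprung plunger: 0 m free, grows as it is pushed towards -x of the mount, 0.010 m at most; 2 N at first plus 0.3 N per mm. A block that just touches a screw tip and is pressed straight down pushes it back with its bevel (up to 20 N); the seated block holds it 1 to 5 mm back.
- oil_jar: Bystander: amber jar with black lid, the one just behind the mount (another, fixed, stands far back); 46 mm across, 59 mm high; origin at the centre of its underside.
- loupe: Bystander: black conical eye loupe, 37 mm across, 32 mm high; origin at the centre of its underside.
- emery_block: Bystander: wooden file block, 34 x 75 x 17 mm; origin at the centre of its underside.
Things that resemble listed ones, but are neither listed nor needed, are in the scene too. Of the things that look like the mount, the larger one is meant.

How it is judged:
By the outcome, as a careful person would: the job done as asked, in the order asked, and still so for the second after the job is handed in, with the robot touching nothing.
It also fails if it takes over 70 s, if anything falls off the work surface, if the arm or the gripper's body presses on something with over 40 N, if the wrist force passes 120 N, or if a joint passes its speed limit or range.

## Working session

There is one attempt and no reset: what is moved stays moved. The work goes in short steps, Python scripts to look and compute and a shell command to move; the robot and the scene stay as the last step left them, time stands still between calls to the robot, and variables do not carry over. Pictures are saved under pics/ and viewed, at most 10 in all, crops included, and the job is handed in when it is done.

```bash
ls; mkdir -p pics; cat > h.py <<'E'
import numpy as np, cv2
from station import manip
def cal(n):
    c=manip.get_calibration(n); R=cv2.Rodrigues(np.array(c["rvec"],float))[0]
    return np.array(c["K"],float),float(c["k1"]),R,np.array(c["tvec"],float).ravel()
def ray(c,uv):
    K,k1,R,t=c; d=np.linalg.solve(K,[uv[0],uv[1],1.])[:2]; x=d.copy()
    for _ in range(30): x=d/(1+k1*(x@x))
    return -R.T@t, R.T@np.array([x[0],x[1],1.])
def onz(c,uv,z):
    o,d=ray(c,uv); return o+d*(z-o[2])/d[2]
def proj(c,p):
    K,k1,R,t=c; q=R@np.asarray(p,float)+t; s=q[:2]/q[2]; s=s*(1+k1*(s@s)); return (K@[s[0],s[1],1])[:2]
def snap(n,f):
    c=cal(n); im=manip.snapshot(n); cv2.imwrite("pics/"+f,im[:,:,::-1]); np.savez("pics/"+f[:-4],K=c[0],k1=c[1],R=c[2],t=c[3]); return im,c
def lc(f):
    z=np.load("pics/"+f+".npz"); return z["K"],float(z["k1"]),z["R"],z["t"]
E
python3 - <<'E'
from h import *
snap("top","top0.png");snap("side","side0.png")
s=manip.sense();print(s["t"],s["tcp_pos"],s["tool_rot"],s["force"])
for n in("top","side"):
    c=cal(n);print(n,-c[2].T@c[3],c[2][2])
E
```

```text
pics
0.1 [0.15359522 0.60516923 0.23045637] [ 1.24056837e-01  9.92274643e-01 -9.23804987e-04 -2.84730990e-04] [ 0.59367599  0.00629368 -0.37163712]
top [ 0.59032756 -0.10621608  1.10450595] [ 0.03861578  0.02367961 -0.99897352]
side [ 0.16505329 -0.99764426  0.45835121] [ 0.44026077  0.81905171 -0.36786513]
```

View pics/top0.png

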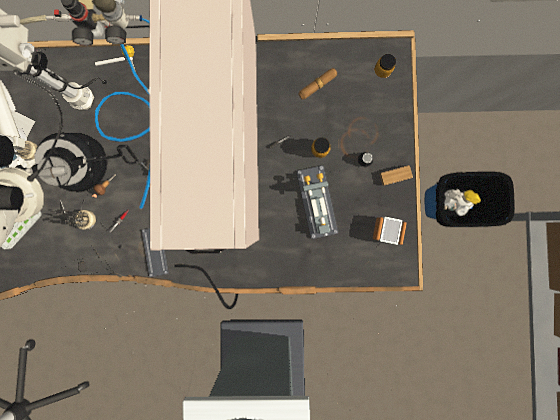

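View pics/side0.png

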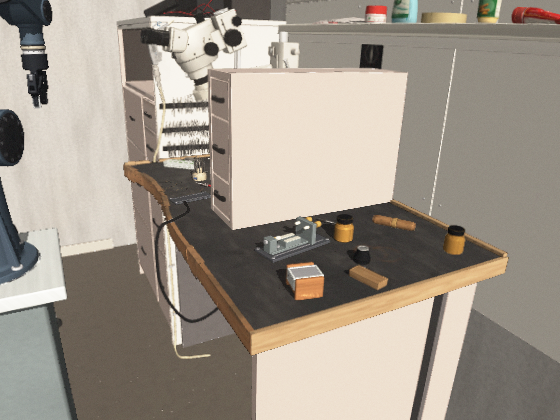

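The top view shows the mount at about (318,202), with its gold screws at (308,178) and (322,176). The cradle with the mirror is at (390,231), the jar at (321,147), the loupe at (366,158) and the file block at (396,175). A tall cabinet covers (150-258, 0-248). The side view shows the mount at (295,240) and the cradle at (305,280).

```bash
python3 - <<'E'
from h import *
c=lc("top0"); s=lc("side0")
for n,uv,z in [("mount",(318,202),.02),("cradle",(390,231),.042),("jar",(321,147),.059),("jarfar",(387,62),.05),("loupe",(366,158),.03),("emery",(396,175),.017),("cab near edge",(152,248),.3),("cab R",(258,240),.3),("edge",(422,290),0),("cab R",(258,240),.0),("dark thing",(155,250),.02)]:
    print(n,onz(c,uv,z).round(3))
# cabinet top height: side view bottom front corner (233,222), top (229,75)
o=onz(s,(233,222),0); print("cab foot",o)
oo,d=ray(s,(228,76)); k=(o[:2]-oo[:2])@d[:2]/(d[:2]@d[:2]); print("cab top",oo+k*d)
a=cv2.imread("pics/top0.png")[150:260,250:430]; b=cv2.imread("pics/side0.png")[200:310,240:420]
cv2.imwrite("pics/c0.png",np.vstack([cv2.resize(x,(490,300),interpolation=cv2.INTER_CUBIC) for x in(a,b)]))
E
```

```text
mount [ 0.64  -0.191  0.02 ]
cradle [ 0.566 -0.361  0.042]
jar [ 0.771 -0.198  0.059]
jarfar [ 0.978 -0.364  0.05 ]
loupe [ 0.746 -0.31   0.03 ]
emery [ 0.704 -0.386  0.017]
cab near edge [0.548 0.14  0.3  ]
cab R [ 0.559 -0.057  0.3  ]
edge [ 0.416 -0.447  0.   ]
cab R [ 0.548 -0.039  0.   ]
dark thing [0.528 0.218 0.02 ]
cab foot [0.57162249 0.00293582 0.        ]
cab top [0.56340347 0.00619734 0.37051907]
```

View pics/c0.png

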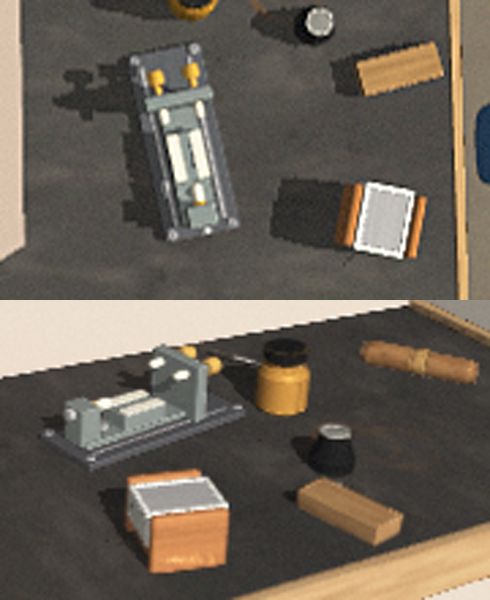

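The mirror is the white-rimmed grey block at top-view pixel (390,231), between orange cheeks in the cradle. No other candidate looks like it. The only mount-like thing on this side is the steel one at (318,202), with its screws and fence at the upper (+x) end. The jar just behind it is at (321,147); the jar at (387,62) is the far, fixed one. I'll now move over the mirror.

```bash
python3 -m handwheel '[[27,-54,6,0,0,-4,1],[27,-55,6,0,0,-4,1],[28,-56,6,0,0,-4,1],[28,-56,6,0,0,-4,1],[28,-56,6,0,0,-4,1],[28,-56,6,0,0,-4,1],[28,-56,6,0,0,-4,1],[28,-56,6,0,0,-4,1],[28,-56,3,0,0,-4,1],[28,-56,0,0,0,-4,1]]' 40
python3 -m handwheel '[[4,-45,0,0,0,-5,1],[8,-45,0,0,0,-5,1],[10,-45,0,0,0,-5,1],[14,-45,0,0,0,-5,1],[14,-45,0,0,0,-5,1],[14,-45,-5,0,0,-5,1],[16,-45,-10,0,0,-5,1],[18,-40,-10,0,0,-5,1],[18,-36,-10,0,0,-5,1],[16,-20,-10,0,0,-5,1]]'
```

```text
t: 1.35
tcp_pos: [0.4313, 0.0492, 0.2823]
tool_rot: [0.457, 0.889, 0.0, 0.0]
force: [1.0, 0.8, -0.1]
finger_gap: 1.0
gripper_force: 0.0
t: 2.6
tcp_pos: [0.5628, -0.3618, 0.2359]
tool_rot: [0.791, 0.612, -0.0, -0.0]
force: [0.0, 0.1, -0.1]
finger_gap: 1.001
gripper_force: 0.0
```

```bash
python3 - <<'E'
from h import *
im,c=snap("wrist","w1.png"); print(-c[2].T@c[3],c[2])
print(proj(c,[.566,-.361,.042]),proj(c,[.64,-.191,.03]))
E
```

```text
[ 0.579804   -0.29618968  0.37814748] [[ 9.68323311e-01 -2.49698451e-01 -8.05720889e-04]
 [-2.39973791e-01 -9.31493473e-01  2.73372436e-01]
 [-6.90111976e-02 -2.64519550e-01 -9.61907928e-01]]
[287.82725183 173.92629162] [323.55617874 -46.48780709]
```

View pics/w1.png

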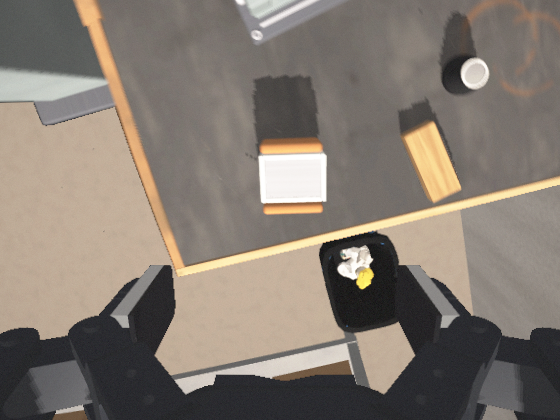

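The mirror is at (293,178) with the cheeks above and below it, so the fingers (left and right) will close on its ends. The file block is at (432,162) and the loupe at (470,75).

```bash
cat >> h.py <<'E'
def mir(im,c,z,guess,vmin=150,r=70):
    hsv=cv2.cvtColor(im,cv2.COLOR_RGB2HSV); m=((hsv[...,2]>vmin)&(hsv[...,1]<50)).astype(np.uint8)
    k=np.zeros_like(m);cv2.circle(k,tuple(int(v) for v in guess),r,1,-1);m*=k
    m=cv2.morphologyEx(m,cv2.MORPH_OPEN,np.ones((3,3)))
    cs=cv2.findContours(m,cv2.RETR_EXTERNAL,cv2.CHAIN_APPROX_NONE)[0]; ct=max(cs,key=cv2.contourArea)
    P=np.array([onz(c,p,z)[:2]*1e3 for p in ct[:,0].astype(float)],np.float32)
    (x,y),(w,h),a=cv2.minAreaRect(P)
    return (round(x,1),round(y,1)),(round(w,1),round(h,1)),round(a,2)
E
python3 - <<'E'
from h import *
im=cv2.imread("pics/w1.png")[:,:,::-1].copy()
for v in (140,170,190): print(mir(im,lc("w1"),.042,(293,178),v))
print(mir(cv2.imread("pics/top0.png")[:,:,::-1].copy(),lc("top0"),.042,(390,231),150,30))
s=manip.sense(); x,y,_,_=s["tool_rot"]; print(np.degrees(np.arctan2(y*y-x*x,2*x*y)))
E
```

```text
((569.1, -365.6), (45.7, 61.6), 77.44)
((569.1, -365.7), (45.6, 61.3), 77.22)
((569.1, -365.6), (45.6, 60.8), 75.62)
((567.5, -363.7), (43.8, 60.8), 77.66)
-14.656403279765186
```

```bash
python3 -m handwheel '[[3,-2,-20,0,0,2,1],[3,-2,-30,0,0,0,1],[0,0,-35,0,0,0,1],[0,0,-35,0,0,0,1],[0,0,-35,0,0,0,1],[0,0,-28,0,0,0,1],[0,0,-20,0,0,0,1],[0,0,-12,0,0,0,1],[0,0,-8,0,0,0,1],[0,0,0,0,0,0,1]]' 40
python3 -m handwheel '[[0,0,0,0,0,0,0.85],[0,0,0,0,0,0,0.75],[0,0,0,0,0,0,0.7],[0,0,0,0,0,0,0.65],[0,0,0,0,0,0,0.6],[0,0,0,0,0,0,0.5],[0,0,0,0,0,0,0.5],[0,0,0,0,0,0,0.5],[0,0,0,0,0,0,0.5],[0,0,0,0,0,0,0.5]]'
```

```text
t: 3.9
tcp_pos: [0.5687, -0.3639, 0.0141]
tool_rot: [0.778, 0.628, 0.0, -0.0]
force: [-0.1, 0.3, 0.9]
finger_gap: 1.0
gripper_force: 0.0
t: 5.15
tcp_pos: [0.5691, -0.3643, 0.015]
tool_rot: [0.779, 0.628, 0.0, 0.001]
force: [-0.9, 0.7, 5.9]
finger_gap: 0.699
gripper_force: 45.1
```

```bash
python3 -m handwheel '[[0,0,4,0,0,0,0.5],[0,0,10,0,0,0,0.5],[0,0,20,0,0,0,0.5],[0,0,24,0,0,0,0.5],[-10,10,4,0,0,3,0.5],[-15,16,0,0,0,5,0.5],[-20,22,0,0,0,6,0.5],[-20,22,0,0,0,6,0.5],[-14,14,0,0,0,4,0.5],[-5,5,-2,0,0,0,0.5]]'
python3 -m handwheel '[[0,0,-10,0,0,0,0.5],[0,0,-20,0,0,0,0.5],[0,0,-15,0,0,0,0.5],[0,0,-7,0,0,0,0.5],[0,0,-2,0,0,0,0.5],[0,0,0,0,0,0,0.5],[0,0,-1,0,0,0,0.5],[0,0,-1,0,0,0,0.5],[0,0,-1,0,0,0,0.5],[0,0,0,0,0,0,0.5]]'
```

```text
t: 6.4
tcp_pos: [0.4843, -0.2742, 0.0752]
tool_rot: [0.631, 0.776, 0.0, 0.0]
force: [0.1, 0.1, -3.2]
finger_gap: 0.695
gripper_force: 44.3
t: 7.65
tcp_pos: [0.4846, -0.2748, 0.0171]
tool_rot: [0.631, 0.776, -0.0, -0.0]
force: [0.2, -0.2, -2.1]
finger_gap: 0.691
gripper_force: 44.2
```

```bash
python3 -m handwheel '[[0,0,-5,0,0,0,0.5],[0,0,-5,0,0,0,0.5],[0,0,-2,0,0,0,0.5],[0,0,-1,0,0,0,0.5],[0,0,-1,0,0,0,0.5],[0,0,-1,0,0,0,0.5],[0,0,-0.5,0,0,0,0.5],[0,0,-0.5,0,0,0,0.5],[0,0,0,0,0,0,0.5],[0,0,0,0,0,0,0.5]]'
```

```text
t: 8.9
tcp_pos: [0.4847, -0.2749, 0.0011]
tool_rot: [0.631, 0.776, 0.0, 0.0]
force: [-0.4, 0.5, -3.4]
finger_gap: 0.697
gripper_force: 44.2
```

```bash
python3 -m handwheel '[[0,0,-0.5,0,0,0,0.5],[0,0,-0.5,0,0,0,0.5],[0,0,0,0,0,0,0.5],[0,0,-0.5,0,0,0,0.5],[0,0,0,0,0,0,0.5],[0,0,0,0,0,0,0.5],[0,0,0,0,0,0,0.5],[0,0,0,0,0,0,0.5],[0,0,0,0,0,0,0.5],[0,0,0,0,0,0,0.5]]'
```

```text
t: 10.15
tcp_pos: [0.4847, -0.2749, 0.0009]
tool_rot: [0.631, 0.776, -0.0, 0.0]
force: [-2.8, 1.9, 8.5]
finger_gap: 0.698
gripper_force: 45.7
```

```bash
python3 -m handwheel '[[0,0,0.5,0,0,0,0.75],[0,0,0.5,0,0,0,0.8],[0,0,0,0,0,0,0.9],[0,0,0,0,0,0,1],[0,0,0,0,0,0,1],[0,0,15,0,0,0,1],[0,0,35,0,0,0,1],[0,0,45,0,0,0,1],[5,3,45,0,0,-8,1],[10,6,45,0,0,-10,1]]'
python3 -m handwheel '[[12,8,30,0,0,-10,1],[12,8,25,0,0,-10,1],[14,8,10,0,0,-10,1],[14,8,0,0,0,-10,1],[14,8,0,0,0,-10,1],[14,8,0,0,0,-10,1],[14,8,0,0,0,-10,1],[10,8,0,0,0,-2,1],[4,4,0,0,0,0,1],[0,0,0,0,0,0,1]]'
python3 - <<'E'
from h import *
im,c=snap("wrist","w2.png")
print(proj(c,[.64,-.191,.03]),proj(c,[.485,-.275,.028]))
E
```

```text
t: 11.4
tcp_pos: [0.4994, -0.2658, 0.1881]
tool_rot: [0.747, 0.665, 0.0, 0.0]
force: [-0.2, -0.8, 0.8]
finger_gap: 1.002
gripper_force: 0.0
t: 12.65
tcp_pos: [0.6075, -0.1976, 0.2511]
tool_rot: [0.995, 0.103, 0.0, 0.0]
force: [0.5, 0.9, 0.1]
finger_gap: 0.999
gripper_force: 0.0
[283.30937168 136.76547335] [329.68058648 293.69857492]
```

View pics/w2.png

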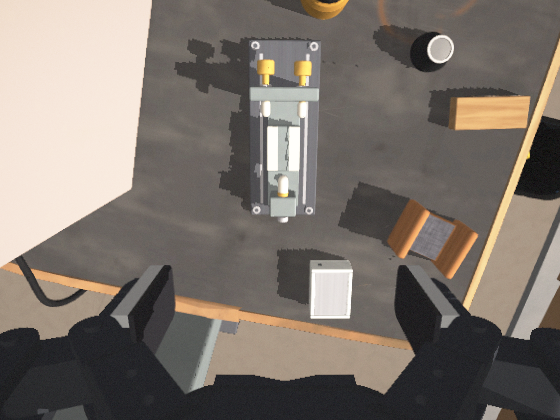

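The mount lies nearly upright in the image. Its bolts are at (255,45), (314,46), (309,211) and (256,211), the screw tips end near (264,117) and (303,117), the nose is near (283,175), and the deck strips are at (273,148) and (294,148). The mirror stands free on the bench at (331,289).

```bash
python3 - <<'E'
from h import *
im=cv2.imread("pics/w2.png")[:,:,::-1].copy(); c=lc("w2")
W=lambda u,v,z:onz(c,(u,v),z)[:2]*1e3
b=[W(*p,.010) for p in [(255.5,45),(314,46),(309,211),(256.5,211)]]
ctr=sum(b)/4; rear=(b[0]+b[1])/2; fr=(b[2]+b[3])/2; d=rear-fr
yaw=np.arctan2(d[1],d[0]); print("bolt yaw",np.degrees(yaw),"ctr",ctr,"len",np.linalg.norm(d),"w",np.linalg.norm(b[0]-b[1]),np.linalg.norm(b[2]-b[3]))
for l,h in((b[3],b[0]),(b[2],b[1])): e=h-l; print(np.degrees(np.arctan2(e[1],e[0])))
ex=np.array([np.cos(yaw),np.sin(yaw)]); ey=np.array([-ex[1],ex[0]])
for n,u,v,z in [("tipL",264,117,.05),("tipR",303,117,.05),("nose",283,174.5,.036),("deckstrip top",273,127,.03),("strip bot",273,170,.03),("fence front",285,100,.06),("stripR",299,148,.03),("stripL",267,148,.03)]:
    p=W(u,v,z)-ctr; print(n,p@ex,p@ey)
print(mir(im,c,.028,(331,289),150)); 
s=manip.sense(); x,y,_,_=s["tool_rot"]; print(s["tcp_pos"],np.degrees(np.arctan2(y*y-x*x,2*x*y)))
k=im[100:230,230:340]; cv2.imwrite("pics/c2.png",cv2.resize(k[:,:,::-1],None,fx=4.5,fy=4.5,interpolation=cv2.INTER_CUBIC))
E
```

```text
bolt yaw 11.132751346402888 ctr [ 642.18844698 -190.88121274] len 165.01482197209495 w 55.864132577931144 56.008761852524025
11.108449873533134
11.157185915669384
tipL 17.09483757550563 17.738270140562324
tipR 17.53811453378081 -17.11450180321716
nose -37.76142061150345 0.16127907060328855
deckstrip top 6.927712567510118 10.230596650395885
strip bot -34.591035540471545 10.028847202135719
fence front 32.08636653298726 -0.8203591089436235
stripR -12.726947635036208 -14.974201151238216
stripL -13.119974230183272 15.926393569683778
((489.8, -275.0), (70.5, 44.8), 12.03)
[ 0.60727913 -0.19783581  0.25091714] -78.21767061742442
```

View pics/c2.png

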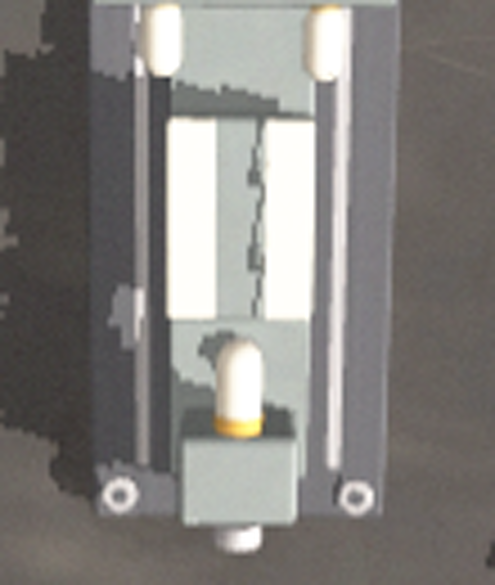

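```bash
python3 -m handwheel '[[-15,-9,-5,0,0,0,1],[-25,-16,-15,0,0,0,1],[-30,-18,-25,0,0,0,1],[-30,-18,-35,0,0,0,1],[-18,-12,-40,0,0,0,1],[-5,-4,-40,0,0,0,1],[0,0,-40,0,0,0,1],[0,0,-30,0,0,0,1],[0,0,-14,0,0,0,1],[0,0,-5,0,0,0,1]]' 30
python3 -m handwheel '[[0,0,0,0,0,0,0.8],[0,0,0,0,0,0,0.7],[0,0,0,0,0,0,0.6],[0,0,0,0,0,0,0.55],[0,0,0,0,0,0,0.5],[0,0,0,0,0,0,0.45],[0,0,0,0,0,0,0.35],[0,0,0,0,0,0,0.35],[0,0,0,0,0,0,0.35],[0,0,0,0,0,0,0.35]]'
```

```text
t: 13.95
tcp_pos: [0.4839, -0.2751, 0.0012]
tool_rot: [0.995, 0.102, -0.0, -0.0]
force: [-0.1, 0.6, 1.3]
finger_gap: 1.002
gripper_force: 0.0
t: 15.2
tcp_pos: [0.4849, -0.275, 0.0021]
tool_rot: [0.995, 0.102, 0.0, 0.0]
force: [-0.4, 1.4, 6.5]
finger_gap: 0.507
gripper_force: 31.6
```

```bash
python3 -m handwheel '[[0,0,5,0,0,0,0.35],[0,0,15,0,0,0,0.35],[0,0,25,0,0,0,0.35],[5,3,25,0,0,0,0.35],[15,9,8,0,0,-0.6,0.35],[25,14,0,0,0,0,0.35],[30,17,0,0,0,0,0.35],[30,17,0,0,0,0,0.35],[22,13,0,0,0,0,0.35],[12,7,0,0,0,0,0.35]]'
python3 - <<'E'
from h import *
s=manip.sense(); x,y,_,_=s["tool_rot"]; print(s["tcp_pos"],s["force"],np.degrees(np.arctan2(y*y-x*x,2*x*y)))
snap("side","s3.png"); snap("wrist","w3.png")
E
```

```text
t: 16.45
tcp_pos: [0.6244, -0.1939, 0.0799]
tool_rot: [0.995, 0.098, 0.0, 0.0]
force: [-0.2, 0.1, -3.2]
finger_gap: 0.509
gripper_force: 31.2
[ 0.62439229 -0.19392825  0.07990635] [-0.19140982  0.14194691 -3.17312233] -78.78309137525275
```

Now lower to underside 44.5 mm, then feel for the tips along +x of the mount.

```bash
python3 -m handwheel '[[0,0,-5,0,0,0,0.35],[0,0,-10,0,0,0,0.35],[0,0,-10,0,0,0,0.35],[0,0,-5,0,0,0,0.35],[0,0,-2,0,0,0,0.35],[0,0,-1.5,0,0,0,0.35],[0,0,0,0,0,0,0.35],[1,0.2,0,0,0,0,0.35],[1,0.2,0,0,0,0,0.35],[0,0,0,0,0,0,0.35]]'
python3 -m handwheel '[[1,0.2,0,0,0,0,0.35],[0,0,0,0,0,0,0.35],[0.5,0.1,0,0,0,0,0.35],[0,0,0,0,0,0,0.35],[0.5,0.1,0,0,0,0,0.35],[0,0,0,0,0,0,0.35],[0,0,0,0,0,0,0.35],[0,0,0,0,0,0,0.35],[0,0,0,0,0,0,0.35],[0,0,0,0,0,0,0.35]]'
```

```text
t: 17.8
tcp_pos: [0.6259, -0.1945, 0.0462]
tool_rot: [0.995, 0.097, 0.0, 0.0]
force: [-0.2, -0.2, -2.6]
finger_gap: 0.507
gripper_force: 31.2
t: 19.05
tcp_pos: [0.6277, -0.1941, 0.0461]
tool_rot: [0.995, 0.097, 0.0, 0.0]
force: [-0.0, -0.2, -3.9]
finger_gap: 0.512
gripper_force: 31.2
```

```bash
python3 -m handwheel '[[0.5,0.1,0,0,0,0,0.35],[0,0,0,0,0,0,0.35],[0.5,0.1,0,0,0,0,0.35],[0,0,0,0,0,0,0.35],[0.5,0.1,0,0,0,0,0.35],[0,0,0,0,0,0,0.35],[0,0,0,0,0,0,0.35],[0,0,0,0,0,0,0.35],[0,0,0,0,0,0,0.35],[0,0,0,0,0,0,0.35]]'
```

```text
t: 20.3
tcp_pos: [0.6292, -0.1938, 0.0461]
tool_rot: [0.995, 0.097, 0.0, 0.0]
force: [-0.2, 0.3, -2.5]
finger_gap: 0.51
gripper_force: 31.2
```

```bash
python3 -m handwheel '[[0.5,0.1,0,0,0,0,0.35],[0,0,0,0,0,0,0.35],[0.5,0.1,0,0,0,0,0.35],[0,0,0,0,0,0,0.35],[0,0,0,0,0,0,0.35],[0,0,0,0,0,0,0.35],[0,0,0,0,0,0,0.35],[0,0,0,0,0,0,0.35],[0,0,0,0,0,0,0.35],[0,0,0,0,0,0,0.35]]'
```

```text
t: 21.55
tcp_pos: [0.6302, -0.1936, 0.0461]
tool_rot: [0.995, 0.097, 0.0, -0.0]
force: [0.4, -0.8, -3.0]
finger_gap: 0.51
gripper_force: 31.2
```

```bash
python3 -m handwheel '[[0.5,0.1,0,0,0,0,0.35],[0,0,0,0,0,0,0.35],[0.5,0.1,0,0,0,0,0.35],[0,0,0,0,0,0,0.35],[0.5,0.1,0,0,0,0,0.35],[0,0,0,0,0,0,0.35],[0,0,0,0,0,0,0.35],[0,0,0,0,0,0,0.35],[0,0,0,0,0,0,0.35],[0,0,0,0,0,0,0.35]]'; python3 -c "
from station import manip;s=manip.sense();print(s['force'],s['ft_torque'])"
```

```text
t: 22.8
tcp_pos: [0.6309, -0.1931, 0.0458]
tool_rot: [0.995, 0.097, -0.001, -0.0]
force: [-5.8, -0.4, -2.5]
finger_gap: 0.503
gripper_force: 31.2
[-5.76249545 -0.388626   -2.48496113] [-0.20317129  0.84007093 -0.04062104]
```

```bash
python3 -m handwheel '[[-0.3,-0.1,0,0,0,0,0.3],[0,0,-1,0,0,0,0.3],[0,0,-1,0,0,0,0.3],[0,0,-1,0,0,0,0.3],[0,0,-1,0,0,0,0.3],[0,0,-1,0,0,0,0.3],[0,0,-1,0,0,0,0.3],[0,0,-1,0,0,0,0.3],[0,0,0,0,0,0,0.3],[0,0,0,0,0,0,0.3]]' 50; python3 -c "
from station import manip;s=manip.sense();print(s['force'],s['ft_torque'])"
```

```text
t: 24.05
tcp_pos: [0.6311, -0.1934, 0.0392]
tool_rot: [0.995, 0.097, -0.0, -0.0]
force: [-5.4, -1.9, -0.2]
finger_gap: 0.505
gripper_force: 59.1
[-5.38011431 -1.87177807 -0.23140859] [-0.16982253  0.93950155 -0.09162158]
```

```bash
python3 -m handwheel '[[0,0,-1,0,0,0,0.3],[0,0,-1,0,0,0,0.3],[0,0,-1,0,0,0,0.3],[0,0,0,0,0,0,0.3],[0,0,-1,0,0,0,0.3],[0,0,0,0,0,0,0.3],[0,0,-1,0,0,0,0.3],[0,0,0,0,0,0,0.3],[0,0,0,0,0,0,0.3],[0,0,0,0,0,0,0.3]]'; python3 -c "
from station import manip;s=manip.sense();print(s['force'],s['ft_torque'])"
```

```text
t: 25.3
tcp_pos: [0.6311, -0.1935, 0.034]
tool_rot: [0.995, 0.097, -0.0, -0.0]
force: [-5.7, -1.2, -2.0]
finger_gap: 0.501
gripper_force: 59.0
[-5.71364037 -1.18259024 -1.95166502] [-0.20264365  0.78106195 -0.15369716]
```

```bash
python3 -m handwheel '[[0,0,-1,0,0,0,0.3],[0,0,0,0,0,0,0.3],[0,0,-0.5,0,0,0,0.3],[0,0,0,0,0,0,0.3],[0,0,-0.5,0,0,0,0.3],[0,0,0,0,0,0,0.3],[0,0,0,0,0,0,0.3],[0,0,0,0,0,0,0.3],[0,0,0,0,0,0,0.3],[0,0,0,0,0,0,0.3]]'; python3 -c "
from station import manip;s=manip.sense();print(s['force'],s['ft_torque'])"
```

```text
t: 26.55
tcp_pos: [0.6311, -0.1935, 0.0323]
tool_rot: [0.995, 0.097, -0.0, -0.0]
force: [-6.1, -1.4, -1.4]
finger_gap: 0.505
gripper_force: 59.2
[-6.13728093 -1.39065119 -1.41935024] [-0.17606563  0.81088143 -0.10674533]
```

```bash
python3 -m handwheel '[[0,0,-0.5,0,0,0,0.3],[0,0,0,0,0,0,0.3],[0,0,-0.5,0,0,0,0.3],[0,0,0,0,0,0,0.3],[0,0,0,0,0,0,0.3],[0,0,0,0,0,0,0.3],[0,0,0,0,0,0,0.3],[0,0,0,0,0,0,0.3],[0,0,0,0,0,0,0.3],[0,0,0,0,0,0,0.3]]'; python3 -c "
from station import manip;s=manip.sense();print(s['force'],s['ft_torque'])"
```

```text
t: 27.8
tcp_pos: [0.6312, -0.1935, 0.0323]
tool_rot: [0.995, 0.097, -0.0, 0.0]
force: [-6.3, -0.6, 3.4]
finger_gap: 0.504
gripper_force: 59.7
[-6.32768705 -0.62008423  3.35686265] [-0.12295714  1.00675095 -0.0369821 ]
```

```bash
python3 -m handwheel '[[0,0,-0.4,0,0,0,0.45],[0,0,0,0,0,0,0.5],[0,0,0,0,0,0,0.52],[0,0,0,0,0,0,0.56],[0,0,0,0,0,0,0.65],[0,0,0,0,0,0,0.8],[0,0,0,0,0,0,1],[0,0,10,0,0,0,1],[0,0,25,0,0,0,1],[0,0,30,0,0,0,1]]' 20
python3 -m handwheel '[[-10,-2,30,0,0,0,1],[-25,-5,20,0,0,0,1],[-30,-6,10,0,0,0,1],[-20,-4,0,0,0,0,0.8],[0,0,0,0,0,0,0.6],[0,0,0,0,0,0,0.4],[0,0,0,0,0,0,0.2],[0,0,0,0,0,0,0],[0,0,0,0,0,0,0],[0,0,0,0,0,0,0]]'
python3 - <<'E'
from h import *
im,c=snap("wrist","w4.png"); im2,c2=snap("side","s4.png")
u=proj(c2,[.628,-.194,.04]).astype(int); u2=proj(c,[.628,-.194,.04]).astype(int); print(u,u2)
g=lambda i,p,r:cv2.resize(i[max(0,p[1]-r):p[1]+r,max(0,p[0]-r):p[0]+r,::-1],(400,400),interpolation=cv2.INTER_CUBIC)
cv2.imwrite("pics/c4.png",np.hstack([g(im,u2,90),g(im2,u,45)]))
E
```

```text
t: 29.05
tcp_pos: [0.6311, -0.1933, 0.0964]
tool_rot: [0.995, 0.097, -0.0, -0.0]
force: [1.0, 0.6, 0.0]
finger_gap: 1.0
gripper_force: 0.0
t: 30.3
tcp_pos: [0.5465, -0.2103, 0.1555]
tool_rot: [0.995, 0.097, -0.0, -0.0]
force: [0.0, 0.4, -0.1]
finger_gap: -0.002
gripper_force: 0.0
[288 232] [282  75]
```

View pics/c4.png

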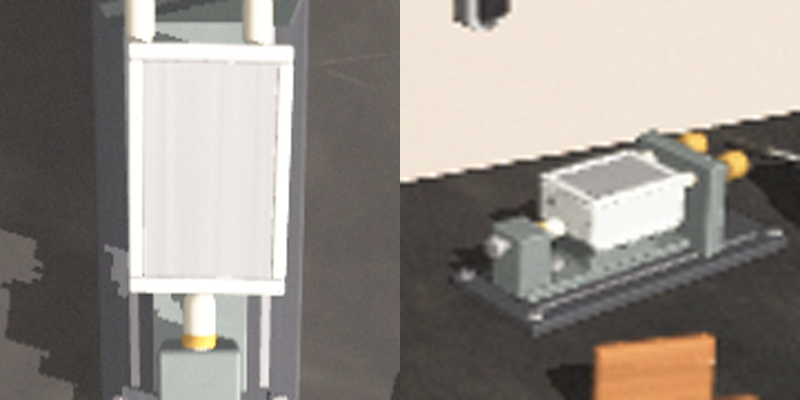

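The wrist crop shows the block down on the deck, with its ends against the nylon tips (about (142,40) and (258,42)) and the nose at (200,300). It looks slightly yawed. The side crop shows it flat. Next I'll push each side of its front end with closed fingers.

```bash
python3 -m handwheel '[[8,7,-10,0,0,0,0],[15,12,-25,0,0,0,0],[9,8,-30,0,0,0,0],[0,0,-25,0,0,0,0],[0,0,-12,0,0,0,0],[0,0,-5,0,0,0,0],[2,0.4,0,0,0,0,0],[2,0.4,0,0,0,0,0],[1,0.2,0,0,0,0,0],[0,0,0,0,0,0,0]]'
python3 -m handwheel '[[0.5,0.1,0,0,0,0,0],[0,0,0,0,0,0,0],[0.5,0.1,0,0,0,0,0],[0,0,0,0,0,0,0],[0.5,0.1,0,0,0,0,0],[0,0,0,0,0,0,0],[0,0,0,0,0,0,0],[0,0,0,0,0,0,0],[0,0,0,0,0,0,0],[0,0,0,0,0,0,0]]'
```

```text
t: 31.65
tcp_pos: [0.5837, -0.1825, 0.0492]
tool_rot: [0.995, 0.097, 0.0, 0.0]
force: [0.3, 0.9, -0.6]
finger_gap: -0.003
gripper_force: 0.0
t: 32.9
tcp_pos: [0.5849, -0.1821, 0.0487]
tool_rot: [0.995, 0.097, 0.0, -0.0]
force: [0.4, 0.8, 0.4]
finger_gap: 0.0
gripper_force: 0.0
```

```bash
python3 -m handwheel '[[0.5,0.1,0,0,0,0,0],[0,0,0,0,0,0,0],[0.5,0.1,0,0,0,0,0],[0,0,0,0,0,0,0],[0.5,0.1,0,0,0,0,0],[0,0,0,0,0,0,0],[0.5,0.1,0,0,0,0,0],[0,0,0,0,0,0,0],[0,0,0,0,0,0,0],[0,0,0,0,0,0,0]]'
```

```text
t: 34.15
tcp_pos: [0.5869, -0.1817, 0.0487]
tool_rot: [0.995, 0.097, -0.0, -0.0]
force: [0.3, 0.6, 0.4]
finger_gap: -0.004
gripper_force: 0.0
```

```bash
python3 -m handwheel '[[0.5,0.1,0,0,0,0,0],[0,0,0,0,0,0,0],[0.5,0.1,0,0,0,0,0],[0,0,0,0,0,0,0],[0.5,0.1,0,0,0,0,0],[0,0,0,0,0,0,0],[0,0,0,0,0,0,0],[0,0,0,0,0,0,0],[0,0,0,0,0,0,0],[0,0,0,0,0,0,0]]'
```

```text
t: 35.4
tcp_pos: [0.5873, -0.1811, 0.0485]
tool_rot: [0.995, 0.097, -0.001, -0.0]
force: [-5.6, -1.1, 1.2]
finger_gap: 0.001
gripper_force: 2.6
```

```bash
python3 -m handwheel '[[0.2,0,0,0,0,0,0],[0,0,0,0,0,0,0],[0,0,0,0,0,0,0],[-2,-0.4,0,0,0,0,0],[-4,-0.8,0,0,0,0,0],[2.7,-13.2,0,0,0,0,0],[2.5,-13,0,0,0,0,0],[2.5,-13,0,0,0,0,0],[2,0.4,0,0,0,0,0],[0,0,0,0,0,0,0]]'
python3 -m handwheel '[[1,0.2,0,0,0,0,0],[0,0,0,0,0,0,0],[0.5,0.1,0,0,0,0,0],[0,0,0,0,0,0,0],[0.5,0.1,0,0,0,0,0],[0,0,0,0,0,0,0],[0,0,0,0,0,0,0],[0,0,0,0,0,0,0],[0,0,0,0,0,0,0],[0,0,0,0,0,0,0]]'
```

```text
t: 36.65
tcp_pos: [0.5923, -0.2213, 0.0485]
tool_rot: [0.995, 0.097, -0.0, -0.0]
force: [0.6, 0.2, -0.3]
finger_gap: 0.004
gripper_force: 0.0
t: 37.9
tcp_pos: [0.5941, -0.221, 0.0486]
tool_rot: [0.995, 0.097, -0.0, -0.0]
force: [-0.1, -0.3, 0.1]
finger_gap: -0.003
gripper_force: 0.4
```

```bash
python3 -m handwheel '[[0.4,0.1,0,0,0,0,0],[0,0,0,0,0,0,0],[0.4,0.1,0,0,0,0,0],[0,0,0,0,0,0,0],[0,0,0,0,0,0,0],[0,0,0,0,0,0,0],[0,0,0,0,0,0,0],[0,0,0,0,0,0,0],[0,0,0,0,0,0,0],[0,0,0,0,0,0,0]]'
```

```text
t: 39.15
tcp_pos: [0.5945, -0.2208, 0.0486]
tool_rot: [0.995, 0.097, -0.001, -0.0]
force: [-4.5, -1.9, 1.2]
finger_gap: -0.001
gripper_force: 2.5
```

```bash
python3 -m handwheel '[[0.3,0.1,0,0,0,0,0],[0,0,0,0,0,0,0],[0,0,0,0,0,0,0],[-2,-0.4,0,0,0,0,0],[-3,-0.6,0,0,0,0,0],[-3,15,0,0,0,0,0],[-3,16,0,0,0,0,0],[2.5,0.5,0,0,0,0,0],[1,0.2,0,0,0,0,0],[0,0,0,0,0,0,0]]'
python3 -m handwheel '[[0.5,0.1,0,0,0,0,0],[0,0,0,0,0,0,0],[0.5,0.1,0,0,0,0,0],[0,0,0,0,0,0,0],[0.5,0.1,0,0,0,0,0],[0,0,0,0,0,0,0],[0,0,0,0,0,0,0],[0,0,0,0,0,0,0],[0,0,0,0,0,0,0],[0,0,0,0,0,0,0]]'
```

```text
t: 40.4
tcp_pos: [0.5884, -0.1903, 0.0488]
tool_rot: [0.995, 0.097, 0.0, 0.0]
force: [0.7, -0.5, -0.3]
finger_gap: 0.001
gripper_force: 0.0
t: 41.65
tcp_pos: [0.5887, -0.1895, 0.0485]
tool_rot: [0.995, 0.097, -0.001, -0.0]
force: [-5.2, -1.5, 1.9]
finger_gap: 0.003
gripper_force: 2.4
```

```bash
python3 -m handwheel '[[0.3,0.1,0,0,0,0,0],[0,0,0,0,0,0,0],[0,0,0,0,0,0,0],[-2,-0.4,0,0,0,0,0],[-2,-0.4,0,0,0,0,0],[2.3,-11.8,0,0,0,0,0],[2.3,-11.8,0,0,0,0,0],[2,0.4,0,0,0,0,0],[1,0.2,0,0,0,0,0],[0,0,0,0,0,0,0]]'
python3 -m handwheel '[[0.4,0.1,0,0,0,0,0],[0,0,0,0,0,0,0],[0.4,0.1,0,0,0,0,0],[0,0,0,0,0,0,0],[0,0,0,0,0,0,0],[0,0,0,0,0,0,0],[0,0,0,0,0,0,0],[0,0,0,0,0,0,0],[0,0,0,0,0,0,0],[0,0,0,0,0,0,0]]'
```

```text
t: 42.9
tcp_pos: [0.5927, -0.213, 0.0484]
tool_rot: [0.995, 0.097, -0.001, -0.0]
force: [-1.1, -0.6, -0.8]
finger_gap: -0.0
gripper_force: 0.8
t: 44.15
tcp_pos: [0.593, -0.213, 0.0485]
tool_rot: [0.995, 0.097, -0.001, -0.0]
force: [-4.8, -1.8, 0.1]
finger_gap: 0.002
gripper_force: 2.5
```

Same contact line on both sides, so the block bears on both tips. I'll give it one last bit of force, then back off, look and finish.

```bash
python3 -m handwheel '[[0.2,0,0,0,0,0,0],[0,0,0,0,0,0,0],[-2,-0.4,0,0,0,0,0],[-6,-1,0,0,0,0,0],[-10,-2,10,0,0,0,0],[-15,-3,30,0,0,0,0],[-12,0,35,0,0,0,0],[-5,5,35,0,0,0,0],[0,5,15,0,0,0,0],[0,0,0,0,0,0,0]]'
python3 - <<'E'
from h import *
im,c=snap("wrist","w5.png"); im2,c2=snap("side","s5.png")
u=proj(c2,[.628,-.194,.04]).astype(int); u2=proj(c,[.628,-.194,.04]).astype(int)
g=lambda i,p,r:cv2.resize(i[max(0,p[1]-r):p[1]+r,max(0,p[0]-r):p[0]+r,::-1],(400,400),interpolation=cv2.INTER_CUBIC)
cv2.imwrite("pics/c5.png",np.hstack([g(im,u2,75),g(im2,u,45)]))
W=lambda n,z:print(n,mir(cv2.imread(f"pics/{n}.png")[:,:,::-1].copy(),lc(n),z,proj(lc(n),[.63,-.194,.058]),150,60))
W("w4",.058);W("w5",.058)
E
```

```text
t: 45.4
tcp_pos: [0.545, -0.2096, 0.175]
tool_rot: [0.995, 0.097, 0.001, 0.001]
force: [0.2, 0.1, -0.3]
finger_gap: -0.001
gripper_force: 0.0
w4 ((629.5, -195.9), (68.6, 44.4), 9.93)
w5 ((628.8, -195.4), (72.6, 44.2), 10.38)
```

View pics/c5.png

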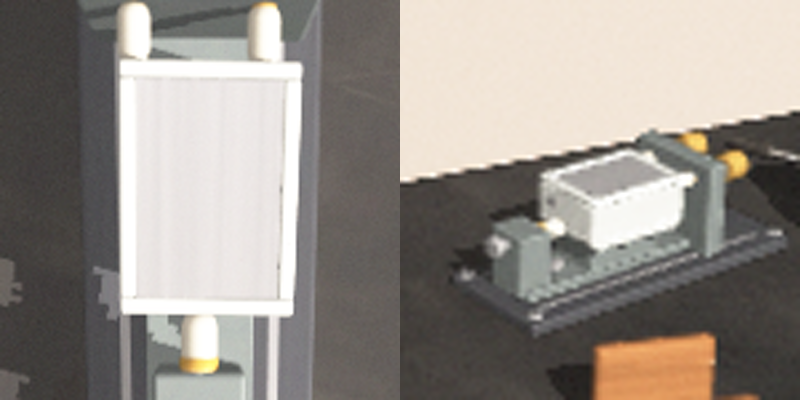

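The block sits flat on the deck. Both tips (at (134,55) and (264,57)) meet its rear end, the plunger nose at (200,320) bears on its front end, and the robot is clear.

```bash
python3 -c "
from station import manip;print(manip.sign_off())"
```

```text
the job is handed in; nothing more can be done
None
```

The mirror block is seated in the three-point mount: flat on the deck, bearing on both screw tips by feel and in the final pictures, and held by the plunger. The job was handed in at about 45 s with the robot clear.

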